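# Roll the cap strip home

### The job

One of the two tube racks has a cap strip along one edge that still stands proud of its tubes. Pick up the double-wheeled hand roller, roll it along that strip with firm pressure until the whole strip is down level with its seated neighbour, pressing with the roller's wheels and not with the gripper, then stand the roller back on the bench on its wheels.

Things in the scene. Friction and masses are not known exactly. Their poses are not given: they have to be found in the camera images.
- roller: Loose hand roller on its wheels, 0.17 kg, 66x33x101 mm: steel yoke, two black rubber wheels (36 mm diameter, 18 wide) in line, axles 42 mm apart, and an upright black block handle (22 mm along x, 32 along y, 46 to 101 mm up). Origin: level with the wheels' undersides, midway between them, below the handle's centre. z up, y the rolling direction, x along the axles; both ends alike.
- roller_wheel (a joint): Turn in rad of the wheel at +y of the roller, 0 at the start; it turns freely either way, one rad for each 18 mm rolled.
- rack: The tube rack to work on, fixed: foot plate 78x150 mm, grey block 52x124 mm, 48 mm high, two rows of eight white caps. Origin: centre of the underside, on the bench; z up. Strips run along y, 112 mm long, 13 wide. The one at x = -12 mm (robot's side) stands 8 mm proud, in four rigid links; the one at x = +12 mm is home, top 60 mm up. A second rack with both strips home needs nothing.
- link1 (a joint): Link 1 of the raised strip (two caps, 28 mm long), centred at y = -42 mm in rack. Travel down in m: 0 = standing 8 mm proud (top 68 mm above the bench), 0.008 = home (top 60 mm). Starts between 0 and 0.001, yields to a push of about 4 N and stays where it is left.
- link2 (a joint): Link 2 of the raised strip (two caps, 28 mm long), centred at y = -14 mm in rack. Travel down in m: 0 = standing 8 mm proud (top 68 mm above the bench), 0.008 = home (top 60 mm). Starts between 0 and 0.001, yields to a push of about 4 N and stays where it is left.
- link3 (a joint): Link 3 of the raised strip (two caps, 28 mm long), centred at y = 14 mm in rack. Travel down in m: 0 = standing 8 mm proud (top 68 mm above the bench), 0.008 = home (top 60 mm). Starts between 0 and 0.001, yields to a push of about 4 N and stays where it is left.
- link4 (a joint): Link 4 of the raised strip (two caps, 28 mm long), centred at y = 42 mm in rack. Travel down in m: 0 = standing 8 mm proud (top 68 mm above the bench), 0.008 = home (top 60 mm). Starts between 0 and 0.001, yields to a push of about 4 N and stays where it is left.
Not all that is in view belongs to the job. Leave any turquoise look-alike of the rack alone.

How it is judged:
By the outcome, as a careful person would: the job done as asked, in the order asked, and still so for the second after the job is handed in, with the robot touching nothing.
It also fails if it takes over 48 s, if anything falls off the work surface, if the arm or the gripper's body presses on something with over 40 N, if the wrist force passes 120 N, or if a joint passes its speed limit or range.

### The arm

A 7-joint arm with a two-finger parallel gripper is mounted at the origin on a cart in front of the work surface, level with it; the furniture and walls round the work are solid. World frame = base frame: x ahead of the robot, y to its left, z up, the work surface at z = 0. Lengths are in m, angles in rad, forces in N, time in s.
With the tool pointing down it reaches from about 0.425 to 0.95 m from the base axis. Payload 4.7 kg.
Tool frame: the origin (TCP) lies at the very end of the fingers, on their centre line; the grasp point (between the pads) lies 19 mm behind it; z points along the fingers, y is the line along which they close (so a half turn about z gives the same grasp; the last joint's range is limited). The gripper opens to 85 mm and grips with 20 to 120 N. Pads are 22 mm wide; open, the fingers measure 114 mm over their backs; the gripper's body (76 mm by 85 mm) begins 54 mm behind the grasp point. The pads swing forward as they close: fully open they stand 13 mm farther back than shut.
Start: joints at [-1.169, 0.469, -0.049, 1.532, 0.024, 1.141, -0.082], TCP at [0.282, 0.613, 0.231] pointing down, gripper open.
Joint ranges: [-2.59, 2.59], [-0.33, 1.99], [-1.39, 1.29], [0.1, 2.45], [-1.04, 4.18], [0.21, 1.99], [-2.66, 2.66]. Speed limits (rad/s): [2.57, 2.57, 3.14, 3.14, 3.14, 3.14, 3.14].

### API

Orientations are given as a rotation vector (axis times angle).
In Python, from plant import * gives the robot as it stands. The module is installed in compiled form; this text tells all that it offers.
- The arm moves only by the tool arm_command, never from a script. Its argument "motion" is a list of rows, each an object of numbers: "ax", "ay", "az": the turn, a rotation vector about the tool's x, y, z in degrees; "tx", "ty", "tz": the shift along the tool's x, y, z in cm; "jaw": the opening, from 0 (shut) to 1 (fully open). A call has 1 to 5 rows; each row is the pose to reach, as a shift and turn from the pose commanded when the call began, along the tool's axes at that moment; what a row does not reach only later rows make up. A row lasts 1/8 s, in which the tool goes at most 62.5 mm and 10.7 degrees, less where a joint would pass 70% of its speed; a pose out of reach is approached as far as the arm can. A call with a gripper value outside its range is refused whole. The fingers move at their own pace and stop on an object; "newtons" is the grip in N (left out, the last holds). Time passes only in rows, so rows that repeat a pose let the fingers close. It gives the time, the measured TCP pose, the force, the opening and the grip force at its end, in the units of the state.
- observe(): the state, without advancing time (a new reading comes with each control period).
- read_camera(name): name is "scene" or "top" or "wrist"; returns the picture (420x560x3 uint8, red, green, blue); there is no depth.
- calibration(name): a dict with "fx", "fy", "cx", "cy" (pixels), "T" (4x4, takes a point from camera to world coordinates); the wrist camera has in their place "tool_from_camera" (4x4, takes a point from camera to tool coordinates, whose origin is the TCP and whose axes are the flange's). Camera axes: x right, y down, z forward; pixel columns grow to the right and rows downward; lengths in m; the calibration is good to about 2 mm. A picture is of the moment at which its call begins: read the wrist's pose just before it. calibration takes no time and is no camera call.
- hand_in(): hands the job in; it is judged then, once.
The state is a dict: "time": time; "joint_positions": joint angles; "joint_vel": joint speeds; "effort": joint torques, N m; "tcp_pos": TCP position; "ee_rot": TCP orientation; "contact_force": force on the tool from outside, world axes, zero at the start; "wrist_torque": the same for the moment, N m; "width": opening from 0.0 (shut) to 1.0 (fully open); "finger_force": force on a finger pad.
Only numpy, scipy, OpenCV 4.12 (cv2) and the standard library are available. Lean on these libraries where they do the work, as an engineer would, in place of code of your own. Each camera call takes 0.05 s, during which the arm holds its last target. There are 200 camera calls.

## Working session

There is one attempt and no reset: what is moved stays moved. The work goes in short steps, Python scripts to look and compute and a tool call to move; the robot and the scene stay as the last step left them, time stands still between calls to the robot, and variables do not carry over. Pictures are saved under pics/ and viewed, at most 10 in all, crops included, and the job is handed in when it is done.

Besides the shell and the picture viewer there is one more tool, called after "Call:" in YAML: its name, and indented under it one key for each argument. arm_command: Moves the arm, as the interface text tells. Its arguments: {"type":"object","properties":{"motion":{"type":"array"},"newtons":{"type":"number"}},"required":["motion"]}

```bash
mkdir -p pics; python3 - <<'E'
from plant import *
import cv2,numpy as np
s=observe();print(s)
for n in("scene","top"):
    im=read_camera(n);cv2.imwrite(f"pics/{n}0.png",im[:,:,::-1]);c=calibration(n);print(n,c)
print(calibration("wrist"))
E
```

```text
{'time': 0.0, 'joint_positions': array([-1.16893026,  0.4694645 , -0.0485944 ,  1.53371442,  0.02406921,
        1.1410039 , -0.08230167]), 'joint_vel': array([ 0.00011412, -0.00099968,  0.00036795, -0.00070633,  0.00023964,
        0.00064083, -0.00015554]), 'effort': array([-3.47576515e-04, -5.10312259e+01, -4.70887008e-02, -2.37716478e+01,
        1.06717116e-02,  7.38250441e-03,  2.84030442e-06]), 'tcp_pos': array([0.28159161, 0.61280041, 0.23023719]), 'ee_rot': array([-0.671318  , -3.06863537,  0.0030927 ]), 'contact_force': array([ 0.2473758 , -0.1431388 , -0.52673114]), 'wrist_torque': array([ 0.01861276,  0.01358659, -0.02707416]), 'finger_force': 0.0, 'width': 0.9990716181213191}
scene {'fx': 412.9492709211812, 'fy': 412.9492709211812, 'cx': 283.42046977839993, 'cy': 213.96760255702014, 'T': array([[ 0.64928114, -0.59903912,  0.46860018, -0.10743741],
       [-0.76038185, -0.4983913 ,  0.41644395, -0.69212459],
       [-0.01591997, -0.62670428, -0.77909454,  1.03930048],
       [ 0.        ,  0.        ,  0.        ,  1.        ]])}
top {'fx': 465.8620067393223, 'fy': 465.8620067393223, 'cx': 274.2519498096227, 'cy': 206.78615428087915, 'T': array([[-0.02678256, -0.98768263,  0.15416134,  0.30984474],
       [-0.99950395,  0.02901478,  0.01224765, -0.16750315],
       [-0.01656975, -0.15375684, -0.98796978,  1.32728309],
       [ 0.        ,  0.        ,  0.        ,  1.        ]])}
{'fx': 369.5139524859771, 'fy': 369.5139524859771, 'cx': 284.0678752357683, 'cy': 211.32314490764603, 'tool_from_camera': array([[-1.96010392e-03, -9.55370931e-01, -2.95402341e-01,
         7.56162807e-02],
       [ 9.99997858e-01, -1.67643017e-03, -1.21355530e-03,
        -5.06049397e-04],
       [ 6.64174066e-04, -2.95404087e-01,  9.55372171e-01,
        -1.42594917e-01],
       [ 0.00000000e+00,  0.00000000e+00,  0.00000000e+00,
         1.00000000e+00]])}
```

View pics/scene0.png

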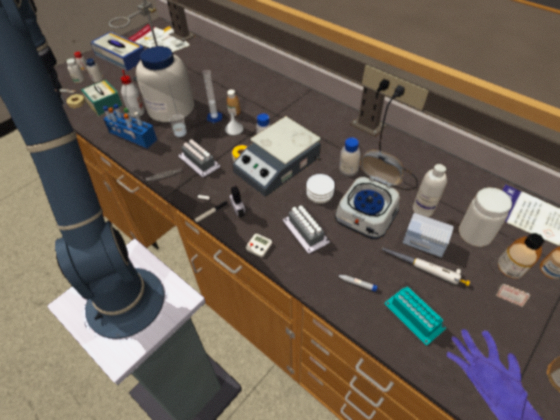

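View pics/top0.png

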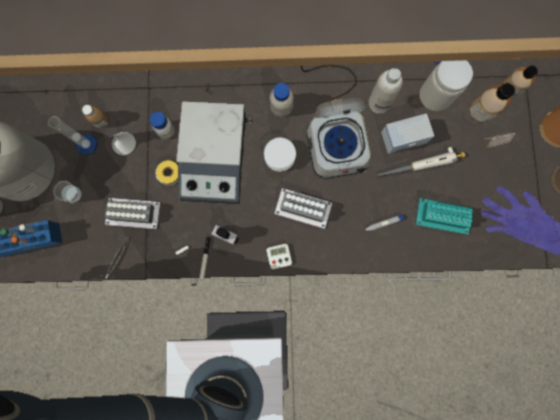

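The scene view shows the roller at (237,203), grey racks at (200,155) and (306,228), and a turquoise look-alike at (416,314). In the top view the roller is at (225,235), the racks at (132,213) and (304,208), and the look-alike at (446,216). Other dark items that could be mistaken for the roller are the marker (205,255) and the timer (279,256). Next I'll take one close crop montage.

```bash
python3 - <<'E'
import cv2,numpy as np
t=cv2.imread("pics/top0.png");s=cv2.imread("pics/scene0.png")
def c(i,x,y):return cv2.resize(i[y-33:y+33,x-33:x+33],(264,264),interpolation=cv2.INTER_CUBIC)
cv2.imwrite("pics/m.png",np.vstack([np.hstack([c(t,132,213),c(t,304,208),c(t,225,235)]),np.hstack([c(s,200,155),c(s,306,228),c(s,237,203)])]))
E
```

```text
(no output)
```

View pics/m.png

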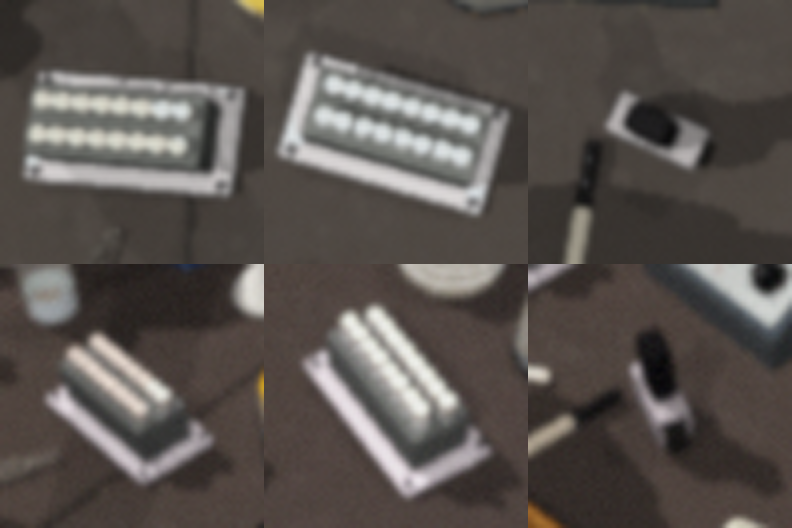

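```bash
cat > h.py <<'E'
from plant import *
import cv2,numpy as np
from scipy.spatial.transform import Rotation as R
def pose(s):
    T=np.eye(4);T[:3,:3]=R.from_rotvec(s["ee_rot"]).as_matrix();T[:3,3]=s["tcp_pos"];return T
def cast(c,T,p,z):
    p=np.atleast_2d(p);d=np.c_[(p[:,0]-c["cx"])/c["fx"],(p[:,1]-c["cy"])/c["fy"],np.ones(len(p))]@T[:3,:3].T
    return T[:3,3]+d*((z-T[2,3])/d[:,2])[:,None]
def proj(c,T,P):
    q=(np.atleast_2d(P)-T[:3,3])@T[:3,:3];return np.c_[q[:,0]/q[:,2]*c["fx"]+c["cx"],q[:,1]/q[:,2]*c["fy"]+c["cy"]]
def wrist(name):
    s=observe();im=read_camera("wrist");c=calibration("wrist");cv2.imwrite(f"pics/{name}.png",im[:,:,::-1]);T=pose(s)@c["tool_from_camera"]
    np.save(f"pics/{name}.npy",T);return s,im,c,T
def goto(s,xyz,yaw):
    "tool-frame shift in cm and turn in deg for tool down with tool y at world yaw (deg)"
    T=pose(s);a=np.radians(yaw);y=np.array([np.cos(a),np.sin(a),0]);z=np.array([0,0,-1.])
    G=np.c_[np.cross(y,z),y,z];best=min((G,G*[-1,-1,1]),key=lambda G:R.from_matrix(T[:3,:3].T@G).magnitude())
    print("shift cm",(T[:3,:3].T@(np.array(xyz)-T[:3,3])*100).round(2),"turn",np.degrees(R.from_matrix(T[:3,:3].T@best).as_rotvec()).round(1))
E
python3 - <<'E'
from h import *
c=calibration("top")
im=cv2.imread("pics/top0.png");hsv=cv2.cvtColor(im,cv2.COLOR_BGR2HSV)
m=((hsv[...,1]<60)&(hsv[...,2]>105)).astype(np.uint8)
m=cv2.morphologyEx(m,cv2.MORPH_CLOSE,np.ones((3,3)))
for n,(x,y) in dict(r1=(132,213),r2=(304,208),rol=(225,235)).items():
    k=np.zeros_like(m);k[y-24:y+25,x-33:x+34]=m[y-24:y+25,x-33:x+34]
    cs,_=cv2.findContours(k,cv2.RETR_EXTERNAL,cv2.CHAIN_APPROX_NONE);q=max(cs,key=cv2.contourArea)
    b=cv2.boxPoints(cv2.minAreaRect(q));W=cast(c,c["T"],b,0.005 if n!="rol" else .03)
    e=np.diff(np.r_[W,W[:1]],axis=0)[:,:2];L=np.linalg.norm(e,axis=1);i=L.argmax()
    print(n,b.round(1).tolist(),W.mean(0).round(4),"sides",L.round(4),"long dir",np.degrees(np.arctan2(e[i,1],e[i,0])).round(1))
print("handle",cast(c,c["T"],[223,231.5],.1))
E
```

```text
r1 [[104.0, 224.6999969482422], [106.19999694824219, 196.8000030517578], [159.5, 201.0], [157.3000030517578, 228.89999389648438]] [0.5107 0.2601 0.005 ] sides [0.0813 0.1562 0.0809 0.1547] long dir -96.2
r2 [[273.1000061035156, 213.60000610351562], [281.1000061035156, 186.89999389648438], [332.5, 202.3000030517578], [324.5, 229.0]] [ 0.5105 -0.2327  0.005 ] sides [0.0813 0.1543 0.0807 0.153 ] long dir -108.7
rol [[210.1999969482422, 233.60000610351562], [215.0, 224.0], [236.60000610351562, 234.8000030517578], [231.8000030517578, 244.39999389648438]] [ 0.4389 -0.007   0.03  ] sides [0.03   0.0683 0.0298 0.0681] long dir -118.1
handle [[ 0.4390917  -0.01475972  0.1       ]]
```

```bash
python3 - <<'E'
from h import *
s=observe();goto(s,[.44,-.012,.24],-28);goto(s,[.41,.2,.3],-28)
E
```

```text
shift cm [-40.48 -50.17  -0.87] turn [ -0.1  -0.1 -86.7]
shift cm [-28.9  -32.17  -6.91] turn [ -0.1  -0.1 -86.7]
```

Call:
arm_command:
  motion:
    - {"tx":-29,"ty":-32,"tz":-7,"az":50}
    - {"tx":-29,"ty":-32,"tz":-7,"az":50}
    - {"tx":-29,"ty":-32,"tz":-7,"az":50}
    - {"tx":-29,"ty":-32,"tz":-7,"az":50}
    - {"tx":-29,"ty":-32,"tz":-7,"az":50}

```text
$.motion[0]: bad value
```

```bash
python3 - <<'E'
from h import *
s=observe();print(s['tcp_pos'],s['joint_positions']);goto(s,[.44,-.012,.24],-28);goto(s,[.42,.15,.3],-28)
E
```

```text
[0.28163921 0.61287124 0.23037943] [-1.16889514  0.46935408 -0.04860906  1.53355436  0.02408166  1.14099291
 -0.08232082]
shift cm [-40.48 -50.17  -0.87] turn [ -0.1  -0.1 -86.7]
shift cm [-31.9  -36.29  -6.9 ] turn [ -0.1  -0.1 -86.7]
```

Call:
arm_command:
  motion:
    - {"ax":0,"ay":0,"az":10,"tx":-4,"ty":-4.5,"tz":-1.5,"jaw":1}
    - {"ax":0,"ay":0,"az":20,"tx":-8,"ty":-9,"tz":-3,"jaw":1}
    - {"ax":0,"ay":0,"az":30,"tx":-12,"ty":-13.5,"tz":-4.5,"jaw":1}
    - {"ax":0,"ay":0,"az":40,"tx":-16,"ty":-18,"tz":-6,"jaw":1}
    - {"ax":0,"ay":0,"az":50,"tx":-20,"ty":-22.5,"tz":-7,"jaw":1}

```text
time: 0.72
tcp_pos: [0.37, 0.3234, 0.3018]
ee_rot: [-1.913, -2.492, -0.001]
contact_force: [0.6, -0.5, 0.1]
width: 1.003
finger_force: 0.0
```

```bash
python3 - <<'E'
from h import *
s=observe();print(s['tcp_pos'],s['joint_positions']);goto(s,[.44,-.012,.24],-28);goto(s,[.42,.15,.3],-28)
E
```

```text
[0.37003658 0.32336898 0.30179194] [-0.98013868  0.10121169  0.19272063  1.87100478 -0.02117261  1.1706733
 -0.51860408]
shift cm [-34.21  -1.92   6.16] turn [ 0. -0. 43.]
shift cm [-18.04   0.34   0.17] turn [ 0. -0. 43.]
```

Call:
arm_command:
  motion:
    - {"ax":0,"ay":0,"az":9,"tx":-5.5,"ty":0,"tz":0,"jaw":1}
    - {"ax":0,"ay":0,"az":18,"tx":-11,"ty":0,"tz":0,"jaw":1}
    - {"ax":0,"ay":0,"az":27,"tx":-17,"ty":-0.5,"tz":2,"jaw":1}
    - {"ax":0,"ay":0,"az":36,"tx":-23,"ty":-1,"tz":4,"jaw":1}
    - {"ax":0,"ay":0,"az":43,"tx":-28,"ty":-1.5,"tz":5,"jaw":1}

```text
time: 1.35
tcp_pos: [0.4284, 0.049, 0.2503]
ee_rot: [-2.692, -1.618, 0.002]
contact_force: [0.4, 0.4, 0.6]
width: 1.004
finger_force: 0.0
```

```bash
python3 - <<'E'
from h import *
s,im,c,T=wrist("w1")
print(s['tcp_pos'],s['joint_positions']);goto(s,[.44,-.012,.24],-28)
print(proj(c,T,[[.44,-.012,.1],[.51,-.2327,.06],[.51,.26,.06]]))
E
```

```text
[0.42842948 0.04903905 0.25033194] [-0.67889512  0.03034743  0.48486647  2.07285212 -0.01650155  1.04306301
 -0.67410123]
shift cm [-4.85  3.89  1.03] turn [-0.1  0.   0. ]
[[ 330.06212812  247.5927779 ]
 [ 472.40129896  370.94036321]
 [ 247.68678817 -114.70109348]]
```

View pics/w1.png

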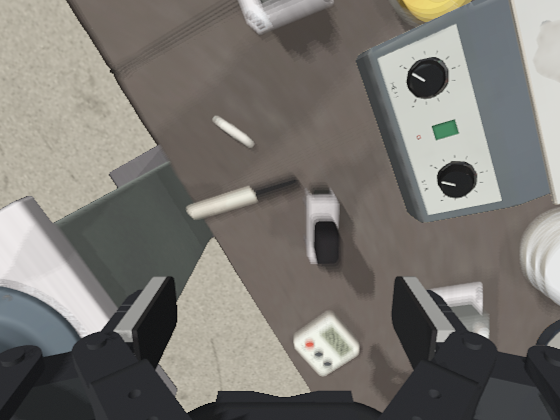

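The handle top is at (328,243), close to the predicted (330,247), with the yoke running image-vertical. The timer at (326,343) and the pen at (245,200) are clear of it. I'll move above it.

Call:
arm_command:
  motion:
    - {"ax":0,"ay":0,"az":0,"tx":-2.5,"ty":2,"tz":2,"jaw":1}
    - {"ax":0,"ay":0,"az":0,"tx":-4.8,"ty":3.9,"tz":6,"jaw":1}
    - {"ax":0,"ay":0,"az":0,"tx":-4.8,"ty":3.9,"tz":8,"jaw":1}
    - {"ax":0,"ay":0,"az":0,"tx":-4.8,"ty":3.9,"tz":8,"jaw":1}

```text
time: 1.9
tcp_pos: [0.44, -0.0094, 0.17]
ee_rot: [-2.688, -1.624, 0.006]
contact_force: [0.3, 0.1, 1.3]
width: 1.003
finger_force: 0.0
```

```bash
python3 - <<'E'
from h import *
s,im,c,T=wrist("w2")
print(s['tcp_pos'])
hsv=cv2.cvtColor(im,cv2.COLOR_RGB2HSV)
p=proj(c,T,[[.44,-.012,.1]])[0];print(p)
x,y=p.astype(int)
for nm,m,z in(("dark",hsv[...,2]<45,.101),("light",(hsv[...,2]>110)&(hsv[...,1]<60),.04)):
    k=np.zeros(m.shape,np.uint8);y0=max(y-110,0);k[y0:y+90,x-80:x+80]=m[y0:y+90,x-80:x+80]
    cs,_=cv2.findContours(k,cv2.RETR_EXTERNAL,cv2.CHAIN_APPROX_NONE)
    for q in sorted(cs,key=cv2.contourArea)[-3:]:
        if cv2.contourArea(q)<60: continue
        b=cv2.boxPoints(cv2.minAreaRect(q));W=cast(c,T,b,z);e=np.diff(np.r_[W,W[:1]],axis=0)[:,:2];L=np.linalg.norm(e,axis=1);i=L.argmax()
        print(nm,cv2.contourArea(q),b.round().tolist(),W.mean(0).round(4),L.round(4),np.degrees(np.arctan2(e[i,1],e[i,0])).round(1))
E
```

```text
[ 0.44002685 -0.00936957  0.17000385]
[287.00679027 228.70174483]
dark 192.0 [[205.0, 159.0], [249.0, 134.0], [255.0, 145.0], [212.0, 170.0]] [0.433  0.0446 0.101 ] [0.0291 0.0073 0.0294 0.0075] -177.8
dark 1965.5 [[265.0, 185.0], [298.0, 185.0], [298.0, 249.0], [265.0, 249.0]] [ 0.4405 -0.004   0.101 ] [0.0193 0.0406 0.0204 0.0406] 61.3
light 20105.0 [[207.0, 317.0], [207.0, 118.0], [366.0, 118.0], [366.0, 317.0]] [ 0.4309 -0.0292  0.04  ] [0.1642 0.1138 0.1641 0.1348] 58.6
```

View pics/w2.png

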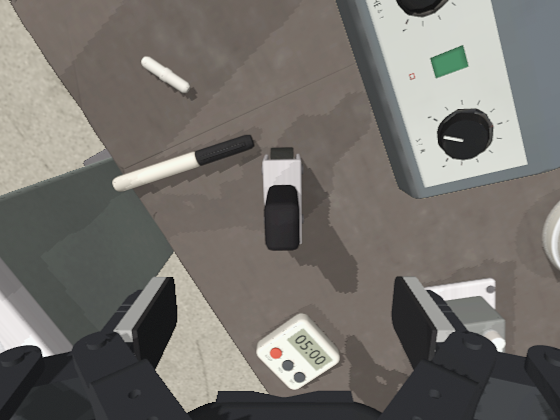

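```bash
python3 - <<'E'
from h import *
s=observe();c=calibration("wrist");T=np.load("pics/w2.npy")
W=cast(c,T,[[282,222],[282,150]],.101);print(W)
goto(s,[*W[0,:2],.056],-28)
E
```

```text
[[ 0.43948625 -0.00644968  0.101     ]
 [ 0.459781    0.03186499  0.101     ]]
shift cm [ 0.16 -0.25 11.51] turn [-0.1  0.1  0.3]
```

Call:
arm_command:
  motion:
    - {"ax":0,"ay":0,"az":0,"tx":0.2,"ty":-0.2,"tz":5,"jaw":1}
    - {"ax":0,"ay":0,"az":0,"tx":0.2,"ty":-0.2,"tz":9,"jaw":1}
    - {"ax":0,"ay":0,"az":0,"tx":0.2,"ty":-0.2,"tz":11.5,"jaw":1}
    - {"ax":0,"ay":0,"az":0,"tx":0.2,"ty":-0.2,"tz":11.5,"jaw":0.6}
    - {"ax":0,"ay":0,"az":0,"tx":0.2,"ty":-0.2,"tz":11.5,"jaw":0}
  newtons: 80

```text
time: 2.58
tcp_pos: [0.4419, -0.0061, 0.0576]
ee_rot: [2.687, 1.626, 0.004]
contact_force: [-0.9, 0.2, 0.8]
width: 0.601
finger_force: 0.0
```

Call:
arm_command:
  motion:
    - {"ax":0,"ay":0,"az":0,"tx":0,"ty":0,"tz":0,"jaw":0}
    - {"ax":0,"ay":0,"az":0,"tx":0,"ty":0,"tz":0,"jaw":0}
    - {"ax":0,"ay":0,"az":0,"tx":0,"ty":0,"tz":0,"jaw":0}
    - {"ax":0,"ay":0,"az":0,"tx":0,"ty":0,"tz":0,"jaw":0}
  newtons: 80

```text
time: 3.08
tcp_pos: [0.4415, -0.0063, 0.0574]
ee_rot: [2.688, 1.625, 0.004]
contact_force: [-0.8, 0.3, 7.5]
width: 0.251
finger_force: 78.1
```

```bash
python3 - <<'E'
from h import *
s,im,c,T=wrist("w3")
print(s['tcp_pos'],s['width'],s['finger_force'],s['contact_force'])
E
```

```text
[ 0.44151072 -0.00630993  0.05739768] 0.25098465398103426 78.07857871055603 [-0.76815326  0.31116939  7.50569276]
```

View pics/w3.png

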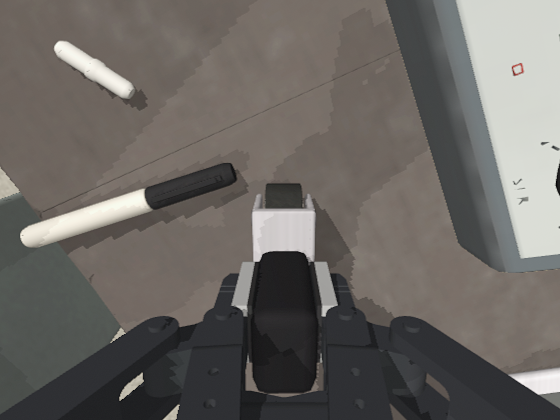

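The grip is good: opening 21 mm, handle between the pads, yoke aligned. Next I'll lift and look at the nearer right-hand rack from its −y end.

```bash
python3 - <<'E'
from h import *
s=observe();goto(s,[.464,-.333,.26],-18.7)
E
```

```text
shift cm [-27.85  17.2  -20.29] turn [ 0.1 -0.1 -9. ]
```

Call:
arm_command:
  motion:
    - {"ax":0,"ay":0,"az":0,"tx":0,"ty":0,"tz":-4,"jaw":0}
    - {"ax":0,"ay":0,"az":-1,"tx":-2,"ty":1,"tz":-9,"jaw":0}
    - {"ax":0,"ay":0,"az":-3,"tx":-5,"ty":3,"tz":-13,"jaw":0}
    - {"ax":0,"ay":0,"az":-5,"tx":-9,"ty":6,"tz":-16,"jaw":0}
    - {"ax":0,"ay":0,"az":-7,"tx":-13,"ty":8,"tz":-19,"jaw":0}

```text
time: 3.75
tcp_pos: [0.451, -0.1602, 0.2477]
ee_rot: [2.582, 1.788, 0.002]
contact_force: [0.6, -0.1, -1.7]
width: 0.244
finger_force: 78.6
```

Call:
arm_command:
  motion:
    - {"ax":0,"ay":0,"az":-1,"tx":-5,"ty":3,"tz":-1.3,"jaw":0}
    - {"ax":0,"ay":0,"az":-2,"tx":-10,"ty":6,"tz":-1.3,"jaw":0}
    - {"ax":0,"ay":0,"az":-2,"tx":-14.5,"ty":8.5,"tz":-1.3,"jaw":0}
    - {"ax":0,"ay":0,"az":-2,"tx":-14.5,"ty":8.5,"tz":-1.3,"jaw":0}
    - {"ax":0,"ay":0,"az":-2,"tx":-14.5,"ty":8.5,"tz":-1.3,"jaw":0}

```text
time: 4.38
tcp_pos: [0.4789, -0.3237, 0.2587]
ee_rot: [-2.551, -1.83, -0.0]
contact_force: [0.2, 0.5, -1.3]
width: 0.247
finger_force: 78.7
```

```bash
python3 - <<'E'
from h import *
s,im,c,T=wrist("w4")
print(s['tcp_pos'],s['width'],s['finger_force'],s['contact_force'],s['joint_positions'])
C=np.array([.5105,-.2327]);u=np.array([.321,.947]);e=np.array([.947,-.321])
P=[[*(C+a*e+b*u),z] for a,z in((-.012,.068),(-.012,.06),(.012,.06)) for b in(-.056,.056)]
print(proj(c,T,P).round())
E
```

```text
[ 0.47890443 -0.32366701  0.25874278] 0.24713447340432712 78.74657392501831 [ 0.15527302  0.4665254  -1.32013531] [-0.04402027  0.33919861  0.73450941  1.76731042 -0.24952307  1.13213725
  0.44351569]
[[272. 138.]
 [271.  -4.]
 [272. 137.]
 [271.  -1.]
 [299. 137.]
 [300.  -1.]]
```

View pics/w4.png

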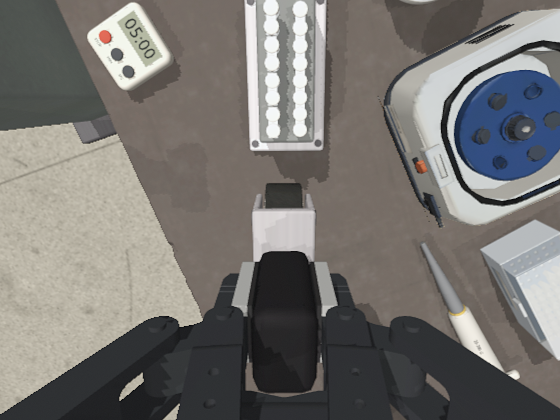

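```bash
python3 - <<'E'
from h import *
im=cv2.imread("pics/w4.png");g=im.min(2)
m=(g>215).astype(np.uint8);m[:,:255]=0;m[:,318:]=0;m[150:]=0
n,l,st,ce=cv2.connectedComponentsWithStats(m)
for i in np.argsort(ce[:,1]):
    if i and st[i,4]>15: print(ce[i].round(1),st[i,2:5])
x=cv2.resize(im[0:160,235:340],None,fx=5,fy=5,interpolation=cv2.INTER_CUBIC)
s=cv2.imread("pics/scene0.png")
y=cv2.resize(s[200:255,275:335],None,fx=6.5,fy=6.5,interpolation=cv2.INTER_CUBIC)[:,:]
x=cv2.resize(x,(390,594));cv2.imwrite("pics/c4.png",np.hstack([x,np.vstack([y,np.zeros((594-y.shape[0],y.shape[1],3),np.uint8)])]))
E
```

```text
[316.6  10.6] [ 2 16 28]
[270.6  16.5] [ 15  35 406]
[271.3  52.9] [ 15  35 394]
[299.6  67.5] [  15  136 1485]
[271.9  88.4] [ 15  32 359]
[257.1 102.6] [ 14 139 383]
[272.6 121.9] [ 14  31 341]
```

View pics/c4.png

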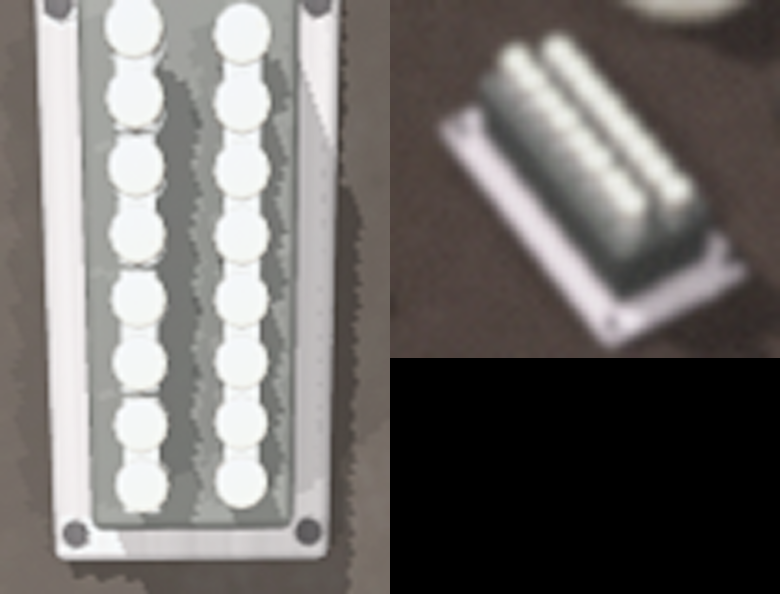

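The right-hand rack is the one: its left (robot-side) strip is split into four links and casts a longer shadow than the one-piece right strip. Now I'll compute its pose from the link centroids.

```bash
python3 - <<'E'
from h import *
c=calibration("wrist");T=np.load("pics/w4.npy")
W=cast(c,T,[[270.6,16.5],[271.3,52.9],[271.9,88.4],[272.6,121.9]],.0675)
print(W.round(4),np.linalg.norm(np.diff(W,axis=0),axis=1))
d=W[0]-W[3];print(np.degrees(np.arctan2(d[1],d[0])),W.mean(0))
u=d[:2]/np.linalg.norm(d[:2]);C=W.mean(0)[:2];yaw=np.degrees(np.arctan2(d[1],d[0]))-90
s=observe();print(u,s['tcp_pos'])
np.save("strip.npy",np.r_[C,u,yaw])
goto(s,[*(C-.034*u),.135],yaw)
E
```

```text
[[ 0.5123 -0.1897  0.0675]
 [ 0.5037 -0.2157  0.0675]
 [ 0.4949 -0.2424  0.0675]
 [ 0.4862 -0.269   0.0675]] [0.02737407 0.0281459  0.02798107]
71.79749124270266 [ 0.49928514 -0.22917705  0.0675    ]
[0.31237651 0.94995837] [ 0.47924058 -0.32300873  0.25885861]
shift cm [ 6.12 -1.06 12.4 ] turn [-0.1 -0.1 -0.4]
```

Call:
arm_command:
  motion:
    - {"ax":0,"ay":0,"az":0,"tx":3,"ty":-0.5,"tz":3,"jaw":0}
    - {"ax":0,"ay":0,"az":-0.4,"tx":6,"ty":-1,"tz":7,"jaw":0}
    - {"ax":0,"ay":0,"az":-0.4,"tx":6.1,"ty":-1.1,"tz":11,"jaw":0}
    - {"ax":0,"ay":0,"az":-0.4,"tx":6.1,"ty":-1.1,"tz":12.4,"jaw":0}
    - {"ax":0,"ay":0,"az":-0.4,"tx":6.1,"ty":-1.1,"tz":12.4,"jaw":0}

```text
time: 5.05
tcp_pos: [0.4883, -0.2628, 0.1353]
ee_rot: [-2.545, -1.841, 0.0]
contact_force: [0.6, -0.1, -1.5]
width: 0.245
finger_force: 78.7
```

```bash
python3 - <<'E'
from h import *
st=np.load("strip.npy");C,u,yaw=st[:2],st[2:4],st[4]
s,im,c,T=wrist("w5");print(s['tcp_pos'],s['contact_force'])
for b in(-.034,.034):goto(s,[*(C+b*u),.121],yaw)
E
```

```text
[ 0.48834386 -0.26277629  0.13529236] [ 0.58705231 -0.0962494  -1.49689719]
shift cm [ 0.13 -0.01  1.43] turn [-0. -0. -0.]
shift cm [ 6.93 -0.02  1.43] turn [-0. -0. -0.]
```

View pics/w5.png

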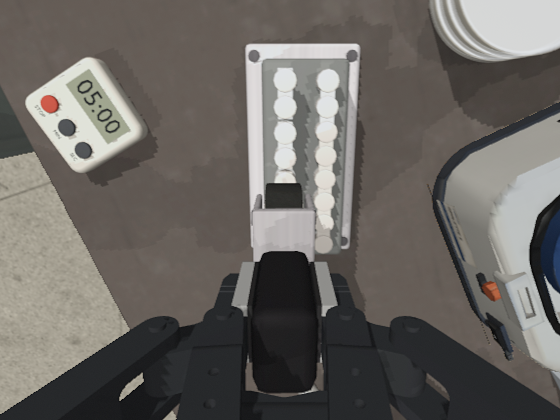

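The wheel at (283,195) is in line with the raised strip at column 285. I'll lower slightly and watch the force.

Call:
arm_command:
  motion:
    - {"ax":0,"ay":0,"az":0,"tx":0.1,"ty":0,"tz":0.6,"jaw":0}
    - {"ax":0,"ay":0,"az":0,"tx":0.1,"ty":0,"tz":1.0,"jaw":0}
    - {"ax":0,"ay":0,"az":0,"tx":0.1,"ty":0,"tz":1.3,"jaw":0}
    - {"ax":0,"ay":0,"az":0,"tx":0.1,"ty":0,"tz":1.3,"jaw":0}
  newtons: 110

```text
time: 5.6
tcp_pos: [0.489, -0.2631, 0.1229]
ee_rot: [2.545, 1.839, 0.001]
contact_force: [-0.9, -0.6, 3.2]
width: 0.243
finger_force: 108.9
```

Call:
arm_command:
  motion:
    - {"ax":0,"ay":0,"az":0,"tx":0.5,"ty":0,"tz":0.1,"jaw":0}
    - {"ax":0,"ay":0,"az":0,"tx":1.2,"ty":0,"tz":0.1,"jaw":0}
    - {"ax":0,"ay":0,"az":0,"tx":2.0,"ty":0,"tz":0.1,"jaw":0}
    - {"ax":0,"ay":0,"az":0,"tx":2.8,"ty":0,"tz":0.1,"jaw":0}
    - {"ax":0,"ay":0,"az":0,"tx":3.6,"ty":0,"tz":0.1,"jaw":0}

```text
time: 6.22
tcp_pos: [0.5005, -0.2282, 0.122]
ee_rot: [2.546, 1.839, 0.001]
contact_force: [0.1, -1.8, 4.3]
width: 0.241
finger_force: 108.9
```

Call:
arm_command:
  motion:
    - {"ax":0,"ay":0,"az":0,"tx":0.8,"ty":0,"tz":0,"jaw":0}
    - {"ax":0,"ay":0,"az":0,"tx":1.6,"ty":0,"tz":0,"jaw":0}
    - {"ax":0,"ay":0,"az":0,"tx":2.4,"ty":0,"tz":0,"jaw":0}
    - {"ax":0,"ay":0,"az":0,"tx":3.2,"ty":0,"tz":0,"jaw":0}
    - {"ax":0,"ay":0,"az":0,"tx":3.2,"ty":0,"tz":0,"jaw":0}

```text
time: 6.85
tcp_pos: [0.5109, -0.1967, 0.1219]
ee_rot: [2.545, 1.842, 0.002]
contact_force: [-0.8, 1.3, 5.1]
width: 0.245
finger_force: 108.9
```

```bash
python3 - <<'E'
from h import *
st=np.load("strip.npy");C,u,yaw=st[:2],st[2:4],st[4]
s=observe();print(s['tcp_pos'],s['contact_force'],s['width'],s['wrist_torque'])
for b in(-.034,.034):goto(s,[*(C+b*u),.121],yaw)
E
```

```text
[ 0.51092266 -0.19672415  0.12185249] [-0.75286499  1.2616769   5.10777007] 0.24488221599432083 [ 0.15273067  0.12710411 -0.02958581]
shift cm [-6.85 -0.09  0.08] turn [ 0.1 -0.1 -0. ]
shift cm [-0.05 -0.09  0.09] turn [ 0.1 -0.1 -0. ]
```

Call:
arm_command:
  motion:
    - {"ax":0,"ay":0,"az":0,"tx":-0.3,"ty":-0.1,"tz":0.3,"jaw":0}
    - {"ax":0,"ay":0,"az":0,"tx":-1.0,"ty":-0.1,"tz":0.3,"jaw":0}
    - {"ax":0,"ay":0,"az":0,"tx":-1.8,"ty":-0.1,"tz":0.3,"jaw":0}
    - {"ax":0,"ay":0,"az":0,"tx":-2.6,"ty":-0.1,"tz":0.3,"jaw":0}
    - {"ax":0,"ay":0,"az":0,"tx":-3.4,"ty":-0.1,"tz":0.3,"jaw":0}

```text
time: 7.48
tcp_pos: [0.5002, -0.2291, 0.1193]
ee_rot: [2.544, 1.841, 0.005]
contact_force: [0.1, 1.4, 5.8]
width: 0.242
finger_force: 109.2
```

Call:
arm_command:
  motion:
    - {"ax":0,"ay":0,"az":0,"tx":-0.8,"ty":0,"tz":0,"jaw":0}
    - {"ax":0,"ay":0,"az":0,"tx":-1.6,"ty":0,"tz":0,"jaw":0}
    - {"ax":0,"ay":0,"az":0,"tx":-2.4,"ty":0,"tz":0,"jaw":0}
    - {"ax":0,"ay":0,"az":0,"tx":-3.4,"ty":0,"tz":0,"jaw":0}
    - {"ax":0,"ay":0,"az":0,"tx":-3.4,"ty":0,"tz":0,"jaw":0}

```text
time: 8.1
tcp_pos: [0.4888, -0.2631, 0.1189]
ee_rot: [2.545, 1.837, 0.002]
contact_force: [1.6, -1.2, 2.1]
width: 0.243
finger_force: 108.6
```

Call:
arm_command:
  motion:
    - {"ax":0,"ay":0,"az":0,"tx":0,"ty":0,"tz":0.2,"jaw":0}
    - {"ax":0,"ay":0,"az":0,"tx":0,"ty":0,"tz":0.4,"jaw":0}
    - {"ax":0,"ay":0,"az":0,"tx":0,"ty":0,"tz":0.4,"jaw":0}

```text
time: 8.48
tcp_pos: [0.4891, -0.2629, 0.117]
ee_rot: [2.544, 1.839, 0.004]
contact_force: [-2.7, 0.7, 20.9]
width: 0.247
finger_force: 111.4
```

```bash
python3 - <<'E'
from h import *
st=np.load("strip.npy");C,u,yaw=st[:2],st[2:4],st[4]
s=observe();print(s['tcp_pos'],s['contact_force'],s['width'],s['wrist_torque'])
for b in(-.034,.034):goto(s,[*(C+b*u),.1174],yaw)
E
```

```text
[ 0.4891205  -0.26291875  0.1170391 ] [-2.71261171  0.7215713  20.91014432] 0.2473962600122776 [0.35012588 0.54700694 0.08838738]
shift cm [ 0.12 -0.09 -0.04] turn [ 0.2 -0.  -0.1]
shift cm [ 6.92 -0.1  -0.03] turn [ 0.2 -0.  -0.1]
```

Both wheels bottom out at 21 N, at the predicted home height. Now the full firm passes.

Call:
arm_command:
  motion:
    - {"ax":0,"ay":0,"az":0,"tx":0.3,"ty":-0.1,"tz":0.1,"jaw":0}
    - {"ax":0,"ay":0,"az":0,"tx":1.0,"ty":-0.1,"tz":0.1,"jaw":0}
    - {"ax":0,"ay":0,"az":0,"tx":1.8,"ty":-0.1,"tz":0.1,"jaw":0}
    - {"ax":0,"ay":0,"az":0,"tx":2.6,"ty":-0.1,"tz":0.1,"jaw":0}
    - {"ax":0,"ay":0,"az":0,"tx":3.4,"ty":-0.1,"tz":0.1,"jaw":0}

```text
time: 9.1
tcp_pos: [0.4994, -0.2314, 0.1172]
ee_rot: [2.543, 1.837, 0.005]
contact_force: [-4.9, -2.0, 27.3]
width: 0.246
finger_force: 111.8
```

Call:
arm_command:
  motion:
    - {"ax":0,"ay":0,"az":0,"tx":0.8,"ty":0,"tz":0,"jaw":0}
    - {"ax":0,"ay":0,"az":0,"tx":1.6,"ty":0,"tz":0,"jaw":0}
    - {"ax":0,"ay":0,"az":0,"tx":2.4,"ty":0,"tz":0,"jaw":0}
    - {"ax":0,"ay":0,"az":0,"tx":3.4,"ty":0,"tz":0,"jaw":0}
    - {"ax":0,"ay":0,"az":0,"tx":3.4,"ty":0,"tz":0,"jaw":0}

```text
time: 9.72
tcp_pos: [0.5107, -0.1974, 0.1172]
ee_rot: [2.543, 1.84, 0.007]
contact_force: [-2.9, 3.2, 28.4]
width: 0.246
finger_force: 112.3
```

```bash
python3 - <<'E'
from h import *
st=np.load("strip.npy");C,u,yaw=st[:2],st[2:4],st[4]
s=observe();print(s['tcp_pos'],s['contact_force'],s['width'],s['wrist_torque'])
for b in(-.034,.034):goto(s,[*(C+b*u),.1174],yaw)
E
```

```text
[ 0.51070744 -0.19736906  0.11716563] [-2.94776023  3.16831708 28.43458851] 0.24618194049979425 [ 0.41745388  0.89089777 -0.02308516]
shift cm [-6.78 -0.09 -0.04] turn [ 0.3 -0.1 -0. ]
shift cm [ 0.02 -0.09 -0.02] turn [ 0.3 -0.1 -0. ]
```

Call:
arm_command:
  motion:
    - {"ax":0,"ay":0,"az":0,"tx":-0.5,"ty":-0.1,"tz":0.1,"jaw":0}
    - {"ax":0,"ay":0,"az":0,"tx":-1.2,"ty":-0.1,"tz":0.1,"jaw":0}
    - {"ax":0,"ay":0,"az":0,"tx":-2.0,"ty":-0.1,"tz":0.1,"jaw":0}
    - {"ax":0,"ay":0,"az":0,"tx":-2.8,"ty":-0.1,"tz":0.1,"jaw":0}
    - {"ax":0,"ay":0,"az":0,"tx":-3.5,"ty":-0.1,"tz":0.1,"jaw":0}

```text
time: 10.35
tcp_pos: [0.4997, -0.2309, 0.1171]
ee_rot: [2.542, 1.839, 0.01]
contact_force: [-2.1, 2.9, 33.1]
width: 0.245
finger_force: 112.8
```

Call:
arm_command:
  motion:
    - {"ax":0,"ay":0,"az":0,"tx":-0.8,"ty":0,"tz":0,"jaw":0}
    - {"ax":0,"ay":0,"az":0,"tx":-1.6,"ty":0,"tz":0,"jaw":0}
    - {"ax":0,"ay":0,"az":0,"tx":-2.4,"ty":0,"tz":0,"jaw":0}
    - {"ax":0,"ay":0,"az":0,"tx":-3.4,"ty":0,"tz":0,"jaw":0}
    - {"ax":0,"ay":0,"az":0,"tx":-3.4,"ty":0,"tz":0,"jaw":0}

```text
time: 10.98
tcp_pos: [0.4885, -0.2647, 0.1168]
ee_rot: [2.542, 1.835, 0.008]
contact_force: [-2.6, 0.3, 28.6]
width: 0.245
finger_force: 111.9
```

Call:
arm_command:
  motion:
    - {"ax":0,"ay":0,"az":0,"tx":0,"ty":0,"tz":-1,"jaw":0}
    - {"ax":0,"ay":0,"az":0,"tx":-1,"ty":0,"tz":-5,"jaw":0}
    - {"ax":0,"ay":0,"az":0,"tx":-4,"ty":0,"tz":-8,"jaw":0}
    - {"ax":0,"ay":0,"az":0,"tx":-7,"ty":0,"tz":-10,"jaw":0}
    - {"ax":0,"ay":0,"az":0,"tx":-7,"ty":0,"tz":-10,"jaw":0}

```text
time: 11.6
tcp_pos: [0.462, -0.3306, 0.2128]
ee_rot: [2.549, 1.835, -0.001]
contact_force: [-0.9, 0.9, -2.1]
width: 0.242
finger_force: 108.0
```

```bash
python3 - <<'E'
from h import *
st=np.load("strip.npy");C,u,yaw=st[:2],st[2:4],st[4]
s,im,c,T=wrist("w6");print(s['tcp_pos'],s['contact_force'],s['width'])
e=np.array([u[1],-u[0]])
cr=cv2.resize(im[0:190,230:350,::-1],None,fx=3,fy=3,interpolation=cv2.INTER_CUBIC)
full=cv2.resize(im[:,:,::-1],(430,323));pad=np.zeros((570,430,3),np.uint8);pad[:323]=full
cv2.imwrite("pics/c6.png",np.hstack([cr,pad]))
for p in([*(C-.16*u),.062],[*(C-.16*u-.02*e),.062]):print(p);goto(s,p,yaw)
E
```

```text
[ 0.46199517 -0.33059119  0.21280484] [-0.88755706  0.93132655 -2.10619554] 0.24194469356295228
[np.float64(0.44930489575535926), np.float64(-0.3811703905661917), 0.062]
shift cm [-5.19  0.4  15.08] turn [ 0.   0.  -0.3]
[np.float64(0.43030572826148233), np.float64(-0.37492286029098604), 0.062]
shift cm [-5.2  -1.6  15.08] turn [ 0.   0.  -0.3]
```

View pics/c6.png

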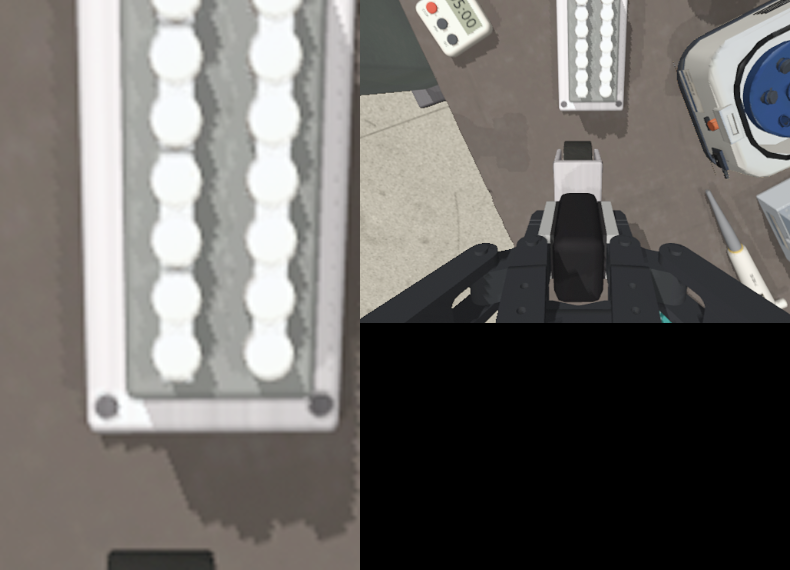

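All visible links are level and the two strips' shadows now match. The pressing height was the same (0.117) along the full length. Next I'll stand the roller down on clear bench between the rack and the pen.

```bash
python3 - <<'E'
from h import *
st=np.load("strip.npy");C,u,yaw=st[:2],st[2:4],st[4];s=observe()
c=calibration("top");print("pen",cast(c,c["T"],[[367,229],[405,216]],.005),"edge",cast(c,c["T"],[[350,276]],0))
p=[*(C-.13*u),.0575];print(p);goto(s,p,yaw)
E
```

```text
pen [[ 0.44455344 -0.41294401  0.005     ]
 [ 0.47865275 -0.52301766  0.005     ]] edge [[ 0.31385865 -0.35864947  0.        ]]
[np.float64(0.45867619116816766), np.float64(-0.35267163932537626), 0.0575]
shift cm [-2.45  0.44 15.4 ] turn [-0.1 -0.1 -0.2]
```

Call:
arm_command:
  motion:
    - {"ax":0,"ay":0,"az":0,"tx":-1.5,"ty":0.3,"tz":4,"jaw":0}
    - {"ax":0,"ay":0,"az":0,"tx":-2.5,"ty":0.4,"tz":9,"jaw":0}
    - {"ax":0,"ay":0,"az":0,"tx":-2.5,"ty":0.4,"tz":13,"jaw":0}
    - {"ax":0,"ay":0,"az":0,"tx":-2.5,"ty":0.4,"tz":15,"jaw":0}
    - {"ax":0,"ay":0,"az":0,"tx":-2.5,"ty":0.4,"tz":15.2,"jaw":0}

```text
time: 12.28
tcp_pos: [0.4595, -0.3524, 0.059]
ee_rot: [-2.543, -1.84, 0.001]
contact_force: [-0.4, 0.3, -0.7]
width: 0.244
finger_force: 108.2
```

Call:
arm_command:
  motion:
    - {"ax":0,"ay":0,"az":0,"tx":0,"ty":0,"tz":0.1,"jaw":0}
    - {"ax":0,"ay":0,"az":0,"tx":0,"ty":0,"tz":0.2,"jaw":0}
    - {"ax":0,"ay":0,"az":0,"tx":0,"ty":0,"tz":0.2,"jaw":0}

```text
time: 12.65
tcp_pos: [0.4598, -0.3537, 0.0588]
ee_rot: [2.545, 1.84, 0.001]
contact_force: [-0.1, -0.3, -2.0]
width: 0.248
finger_force: 108.2
```

Call:
arm_command:
  motion:
    - {"ax":0,"ay":0,"az":0,"tx":0,"ty":0,"tz":0.1,"jaw":0}
    - {"ax":0,"ay":0,"az":0,"tx":0,"ty":0,"tz":0.1,"jaw":0}
    - {"ax":0,"ay":0,"az":0,"tx":0,"ty":0,"tz":0.15,"jaw":0}
    - {"ax":0,"ay":0,"az":0,"tx":0,"ty":0,"tz":0.15,"jaw":0}

```text
time: 13.15
tcp_pos: [0.4597, -0.3541, 0.0575]
ee_rot: [2.546, 1.84, 0.001]
contact_force: [-1.0, 1.3, 6.0]
width: 0.243
finger_force: 109.1
```

Contact at 0.0575, with about 6 N upward. I'll relieve it slightly, then open slowly.

Call:
arm_command:
  motion:
    - {"ax":0,"ay":0,"az":0,"tx":0,"ty":0,"tz":0,"jaw":0.3}
    - {"ax":0,"ay":0,"az":0,"tx":0,"ty":0,"tz":0,"jaw":0.4}
    - {"ax":0,"ay":0,"az":0,"tx":0,"ty":0,"tz":0,"jaw":0.6}
    - {"ax":0,"ay":0,"az":0,"tx":0,"ty":0,"tz":0,"jaw":0.8}
    - {"ax":0,"ay":0,"az":0,"tx":0,"ty":0,"tz":0,"jaw":0.9}

```text
time: 13.78
tcp_pos: [0.4595, -0.3537, 0.0567]
ee_rot: [-2.546, -1.84, 0.0]
contact_force: [0.2, -0.3, -0.4]
width: 0.902
finger_force: 0.0
```

Call:
arm_command:
  motion:
    - {"ax":0,"ay":0,"az":0,"tx":0,"ty":0,"tz":-1,"jaw":0.9}
    - {"ax":0,"ay":0,"az":0,"tx":0,"ty":0,"tz":-4,"jaw":0.9}
    - {"ax":0,"ay":0,"az":0,"tx":0,"ty":0,"tz":-9,"jaw":0.9}
    - {"ax":0,"ay":0,"az":0,"tx":0,"ty":0,"tz":-14,"jaw":0.9}
    - {"ax":0,"ay":0,"az":0,"tx":0,"ty":0,"tz":-16,"jaw":0.9}

```text
time: 14.4
tcp_pos: [0.4604, -0.3551, 0.2207]
ee_rot: [2.542, 1.837, 0.004]
contact_force: [0.8, -0.3, -0.4]
width: 0.901
finger_force: 0.0
```

Call:
arm_command:
  motion:
    - {"ax":0,"ay":0,"az":0,"tx":-1,"ty":0,"tz":-1,"jaw":0.9}
    - {"ax":0,"ay":0,"az":0,"tx":-2,"ty":0,"tz":-2,"jaw":0.9}
    - {"ax":0,"ay":0,"az":0,"tx":-2,"ty":0,"tz":-2,"jaw":0.9}
    - {"ax":0,"ay":0,"az":0,"tx":-2,"ty":0,"tz":-2,"jaw":0.9}

```text
time: 14.9
tcp_pos: [0.4529, -0.3724, 0.2358]
ee_rot: [-2.545, -1.839, 0.001]
contact_force: [0.1, 0.3, 0.1]
width: 0.901
finger_force: 0.0
```

```bash
python3 - <<'E'
from h import *
s,im,c,T=wrist("w7");print(s['tcp_pos'],s['contact_force'],s['time'])
E
```

```text
[ 0.45287558 -0.37242155  0.23579244] [0.09896172 0.34643966 0.08567103] 14.9
```

View pics/w7.png

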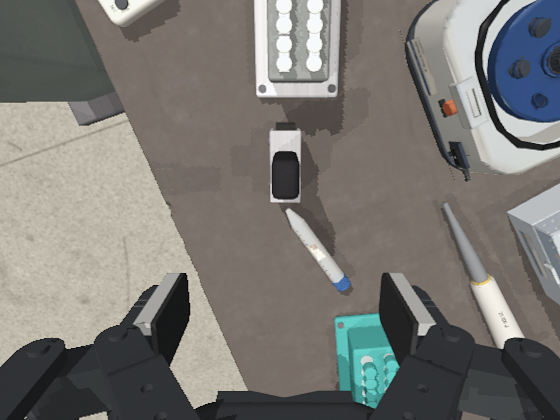

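```bash
python3 -c "
from plant import *
print(hand_in())"
```

```text
the job is handed in; nothing more can be done
None
```

I rolled the raised strip on the right-hand rack down to home level with firm passes at about 28–33 N. The roller now stands on its wheels on clear bench, and I handed in at about 15 s. The far link was out of the last views, so I judged it by pressing height alone. I also viewed 11 pictures, one over the limit of 10.

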